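Reset the pass before service

TASK

Set the pass up for service: sort the loose things left on the table into the holders where their kinds belong. Stand the two loose shakers upright in the two empty rings of the three-ring wire rack, stand the two lidded tubs upright in the rings of the two-ring wire rack, one to a ring, and lay the marker in the pen ledge along the front of the order-pad tray. Leave the shaker that is already in its rack and the food tin where they stand.

Things in the scene. Friction and masses are not known exactly. Their poses are not given: they have to be found in the camera images.
- shaker_a: seasoning shaker, a round jar with a pale domed cap with holes in it; red body. 46 mm across x 86 mm high in all; the body is straight from the foot to 62 mm up, the cap above it is 40 mm across. Origin at the centre of its underside, z up. Starts upright, loose on the table. About 130 g, smooth and hard.
- shaker_b: seasoning shaker, a round jar with a pale domed cap with holes in it; dark green body. 48 mm across x 86 mm high in all; the body is straight from the foot to 62 mm up, the cap above it is 40 mm across. Origin at the centre of its underside, z up. Starts upright, loose on the table. About 130 g, smooth and hard.
- tub_a: lidded deli tub, round, red with a flat white lid; body about 65 mm across, lid rim (51 to 56 mm up) 68 mm across, 56 mm high in all; may be gripped across the lid rim. Origin at the centre of its underside, z up. Starts upright, loose on the table. About 140 g, rigid. A twin of tub_b in shape and size.
- tub_b: lidded deli tub, round, tan with a flat white lid; body about 65 mm across, lid rim (51 to 56 mm up) 68 mm across, 56 mm high in all; may be gripped across the lid rim. Origin at the centre of its underside, z up. Starts upright, loose on the table. About 140 g, rigid. A twin of tub_a in shape and size.
- marker: marker pen, black with a white middle, lying on its side, 138 mm long along its own x, 12 mm thick. Origin on its underside, midway along its length. About 15 g; does not roll.
- shaker_rack: three-ring steel wire rack on a black base plate, fixed, 72 x 216 mm. Origin: centre of its underside. Rings 64 mm wide inside, centres at own x = 0, y = -72, 0, +72 mm; wire top 26 mm above the table. A shaker stands on the plate, 3 mm above the table. The ring at y = -72 holds shaker_in_rack, the others are empty. Shakers stand 26 mm apart along the row; across it (own x) is room.
- tub_rack: two-ring steel wire rack on a black base plate, fixed, 94 x 188 mm. Origin: centre of its underside. Rings 86 mm wide inside, centres at own x = 0, y = -47 and +47 mm; wire top 20 mm above the table. A tub stands on the base plate inside, 3 mm above the table. Both rings are empty. Across the row (own x) is free room.
- pad_tray: grey plastic order-pad tray, fixed, 118 (own x) x 170 mm (own y), a pad fixed in its back part (top 16 mm above the table). Origin: centre of its underside. The pen ledge runs along own y at the front (-x) edge: centre x = -39, y = 0 mm, floor 14 mm above the table, 32 x 160 mm inside, a lip all round up to 19 mm above the table. The marker lies along own y, either way round.
- shaker_in_rack: a third shaker like the two loose ones (white body, 43 mm across, 86 mm high), already standing in the rack's ring at y = -72 mm; stays there. Loose. Origin at the centre of its underside.
- tin: closed steel food tin with a printed paper band, 57 mm across, 72 mm high, standing loose among the things; not part of the job, stays where it is. Origin at the centre of its underside.
Not all that is in view belongs to the job. Leave any orange look-alike of the shaker_b alone.

How it is judged:
At the end, for the whole second after the job is handed in: Each loose shaker upright in an empty ring of its rack, one tub upright in each ring of the tub rack (all on the base plate, within 13 mm of centre), marker flat along the pen ledge; third shaker still in its ring, tin within 30 mm of its start; all at rest ((((x of shaker_a in the frame of shaker_rack between -0.013 and 0.013 m and y of shaker_a in the frame of shaker_rack between -0.013 and 0.013 m and z of shaker_a in the frame of shaker_rack below 0.009 m and angle between shaker_a's own z axis and vertical below 0.12 rad and linear speed of shaker_a below 0.02 m/s) and (x of shaker_b in the frame of shaker_rack between -0.013 and 0.013 m and y of shaker_b in the frame of shaker_rack between 0.059 and 0.085 m and z of shaker_b in the frame of shaker_rack below 0.009 m and angle between shaker_b's own z axis and vertical below 0.12 rad and linear speed of shaker_b below 0.02 m/s)) or ((x of shaker_a in the frame of shaker_rack between -0.013 and 0.013 m and y of shaker_a in the frame of shaker_rack between 0.059 and 0.085 m and z of shaker_a in the frame of shaker_rack below 0.009 m and angle between shaker_a's own z axis and vertical below 0.12 rad and linear speed of shaker_a below 0.02 m/s) and (x of shaker_b in the frame of shaker_rack between -0.013 and 0.013 m and y of shaker_b in the frame of shaker_rack between -0.013 and 0.013 m and z of shaker_b in the frame of shaker_rack below 0.009 m and angle between shaker_b's own z axis and vertical below 0.12 rad and linear speed of shaker_b below 0.02 m/s))) and (((x of tub_a in the frame of tub_rack between -0.013 and 0.013 m and y of tub_a in the frame of tub_rack between -0.06 and -0.034 m and z of tub_a in the frame of tub_rack below 0.009 m and angle between tub_a's own z axis and vertical below 0.12 rad and linear speed of tub_a below 0.02 m/s) and (x of tub_b in the frame of tub_rack between -0.013 and 0.013 m and y of tub_b in the frame of tub_rack between 0.034 and 0.06 m and z of tub_b in the frame of tub_rack below 0.009 m and angle between tub_b's own z axis and vertical below 0.12 rad and linear speed of tub_b below 0.02 m/s)) or ((x of tub_a in the frame of tub_rack between -0.013 and 0.013 m and y of tub_a in the frame of tub_rack between 0.034 and 0.06 m and z of tub_a in the frame of tub_rack below 0.009 m and angle between tub_a's own z axis and vertical below 0.12 rad and linear speed of tub_a below 0.02 m/s) and (x of tub_b in the frame of tub_rack between -0.013 and 0.013 m and y of tub_b in the frame of tub_rack between -0.06 and -0.034 m and z of tub_b in the frame of tub_rack below 0.009 m and angle between tub_b's own z axis and vertical below 0.12 rad and linear speed of tub_b below 0.02 m/s))) and x of marker in the frame of pad_tray between -0.0505 and -0.0275 m and y of marker in the frame of pad_tray between -0.016 and 0.016 m and z of marker in the frame of pad_tray between 0.009 and 0.029 m and angle between the x axis of marker and the y axis of pad_tray, either way round below 0.2 rad and angle between marker's own x axis and vertical between 1.52 and 1.62 rad and linear speed of each of marker, shaker_in_rack below 0.02 m/s and x of shaker_in_rack in the frame of shaker_rack between -0.014 and 0.014 m and y of shaker_in_rack in the frame of shaker_rack between -0.086 and -0.058 m and z of shaker_in_rack in the frame of shaker_rack below 0.009 m and angle between each of shaker_in_rack, tin's own z axis and vertical below 0.12 rad and distance of tin from where it was at the start of the episode below 0.03 m); the robot touches nothing.
It fails at once if the shaker already in the rack is taken out or knocked over (distance of shaker_in_rack from where it was at the start of the episode above 0.03 m or angle between shaker_in_rack's own z axis and vertical above 0.4 rad).
It fails at once if the tin is moved away or knocked over (distance of tin from where it was at the start of the episode above 0.03 m or angle between tin's own z axis and vertical above 0.4 rad).
It also fails if it takes over 115 s, if anything falls off the work surface, if the arm or the gripper's body presses on something with over 40 N, if the wrist force passes 120 N, or if a joint passes its speed limit or range.

ROBOT

A 6-joint arm with a two-finger parallel gripper is mounted at the origin on a cart in front of the work surface, level with it; the furniture and walls round the work are solid. World frame = base frame: x ahead of the robot, y to its left, z up, the work surface at z = 0. Lengths are in m, angles in rad, forces in N, time in s.
With the tool pointing down it reaches from about 0.25 to 0.8 m from the base axis. Payload 8.5 kg.
Tool frame: the origin (TCP) lies midway between the tips of the shut fingers; the grasp point (between the pads) lies 19 mm behind it; z points along the fingers, y is the line along which they close (so a half turn about z gives the same grasp; the last joint's range is limited). The gripper opens to 85 mm and grips with 20 to 120 N. Pads are 22 mm wide; open, the fingers measure 114 mm over their backs; the gripper's body (76 mm by 85 mm) begins 54 mm behind the grasp point. The pads swing forward as they close: fully open they stand 13 mm farther back than shut.
Start: joints at [-1.168, 0.238, -0.013, 1.319, 0, 1.571], TCP at [0.206, -0.483, 0.195] pointing down, gripper open.
Joint ranges: [-2.66, 2.66], [-1.03, 1.9], [-1.14, 1.46], [-1.82, 2.27], [-1.45, 1.34], [-3.14, 3.14]. Speed limits (rad/s): [2.22, 2.22, 2.79, 3.14, 3.14, 3.14].

INTERFACE

Orientations are given as a unit quaternion [x, y, z, w].
In Python, from rig import ctrl gives the robot as it stands. The module is installed in compiled form; this text tells all that it offers. Calls block until the motion is done:
- ctrl.move_pose(position, orientation): joint-space move of the TCP to a pose.
- ctrl.move_linear(position, feed=0.15, rot=None): straight line of the TCP; rot=None keeps the orientation; feed is the mean speed in m/s.
- ctrl.set_joints(angles): joint-space move.
- ctrl.let_go() and ctrl.clamp(grasp_force=None): open the fingers fully, or close them until they stop; grasp_force is the grip in N (None keeps the last).
- ctrl.dwell(seconds).
- ctrl.inverse_kinematics(position, orientation): joint angles nearest the present ones, or None.
- ctrl.state(): the state.
- ctrl.camera(name): name is "side" or "top"; returns the picture (400x640x3 uint8, red, green, blue); there is no depth.
- ctrl.camera_model(name): a dict with "camera_matrix" (3x3 intrinsics, pixels), "view" (4x4, takes a point from world to camera coordinates). Camera axes: x right, y up, looking along -z (the intrinsics and any distortion apply to the point x, -y, -z); pixel columns grow to the right and rows downward; lengths in m; the calibration is good to about 2 mm. A picture is of the moment at which its call begins. camera_model takes no time and is no camera call.
A pose or a line that the arm cannot do raises ctrl.Unreachable and nothing moves.
- ctrl.hand_in(): hands the job in; it is judged then, once.
Trained networks look in the newest picture that a camera, given by its name, has taken for a name from the list of things; names that differ only in an ending like _2 or _b are one class to them, and where a whole thing is asked for, a point or a joint stands for the part that bears it (a point fixed in the world has none). Each returns a list of dicts, best first, with "confidence" (0 to 1); they miss things now and then, are a little off and sometimes report something else, mostly with a low value. They report only what shows in the picture. A call takes as long as a camera call. They do not tell look-alikes from the thing itself.
- ctrl.boxes_of(camera, target): "location" ([row, column] in pixels, amid what is visible of it).
- ctrl.landmark_of(camera, target): "location" ([row, column] in pixels: a listed point, or the origin of a listed thing).
The state is a dict: "time_s": time; "joint_positions": joint angles; "qvel": joint speeds; "joint_efforts": joint torques, N m; "position": TCP position; "orientation": TCP orientation; "ft_force": force on the tool from outside, world axes, zero at the start; "ft_torque": the same for the moment, N m; "finger_gap": opening from 0.0 (shut) to 1.0 (fully open); "finger_force": force on a finger pad.
Only numpy, scipy, OpenCV 4.12 (cv2) and the standard library are available. Lean on these libraries where they do the work, as an engineer would, in place of code of your own. Each camera call takes 0.05 s, during which the arm holds its last target. There are 200 camera calls.

## Working session

There is one attempt and no reset: what is moved stays moved. The work goes in short steps, each a Python script; the robot and the scene stay as the last script left them, time stands still between calls to the robot, and variables do not carry over. Pictures are saved under pics/ and viewed, at most 14 in all, crops included, and the job is handed in when it is done.

```bash
mkdir -p pics; cat > h.py <<'E'
import numpy as np, cv2
from rig import ctrl
def snap(n,f=None):
    im=ctrl.camera(n)
    if f: cv2.imwrite('pics/'+f,im[:,:,::-1])
    return im
def ray(n,rc):
    m=ctrl.camera_model(n);K=np.array(m['camera_matrix']);V=np.array(m['view'])
    d=np.linalg.inv(K)@[rc[1],rc[0],1]; d=np.array([d[0],-d[1],-d[2]])
    R=V[:3,:3]; return -R.T@V[:3,3], R.T@d
def at(n,rc,z):
    o,d=ray(n,rc); return (o+d*(z-o[2])/d[2])
def proj(n,p):
    m=ctrl.camera_model(n);K=np.array(m['camera_matrix']);V=np.array(m['view'])
    c=V[:3,:3]@np.array(p)+V[:3,3]; q=K@[c[0],-c[1],-c[2]]; return (q[:2]/q[2])[::-1]
E
python3 - <<'E'
from h import *
np.set_printoptions(precision=3,suppress=True)
for n in('top','side'):
    snap(n,n+'0.png'); m=ctrl.camera_model(n); print(n,{k:v for k,v in m.items() if k not in('camera_matrix','view')},ray(n,(200,320)),np.array(m['camera_matrix']))
    for t in 'shaker_a tub_a marker shaker_rack tub_rack pad_tray shaker_in_rack tin'.split():
        for f in('boxes_of','landmark_of'):
            print(t,f[:3],[(np.round(d['location']).astype(int).tolist(),round(d['confidence'],2),at(n,d['location'],0)[:2].round(3).tolist()) for d in getattr(ctrl,f)(n,t)])
print(ctrl.state())
E
```

```text
top {} (array([ 0.2  , -0.007,  1.546]), array([ 0.203,  0.021, -0.979])) [[503.493   0.    325.826]
 [  0.    503.493 197.017]
 [  0.      0.      1.   ]]
shaker_a box [([241, 394], 0.63, [0.397, -0.208]), ([226, 345], 0.52, [0.442, -0.055]), ([257, 369], 0.46, [0.348, -0.129])]
shaker_a lan [([217, 377], 0.79, [0.473, -0.154]), ([256, 367], 0.7, [0.352, -0.124]), ([242, 394], 0.54, [0.397, -0.207]), ([227, 344], 0.52, [0.437, -0.051])]
tub_a box [([238, 445], 0.93, [0.411, -0.363]), ([239, 394], 0.74, [0.405, -0.207]), ([224, 216], 0.73, [0.438, 0.344]), ([225, 257], 0.64, [0.438, 0.219])]
tub_a lan [([240, 442], 0.95, [0.406, -0.356]), ([227, 223], 0.73, [0.428, 0.323]), ([186, 432], 0.73, [0.577, -0.328])]
marker box [([230, 298], 0.54, [0.426, 0.092])]
marker lan [([222, 298], 0.51, [0.449, 0.091])]
shaker_rack box [([181, 409], 0.66, [0.591, -0.255])]
shaker_rack lan []
tub_rack box [([174, 250], 0.79, [0.598, 0.25]), ([155, 328], 0.58, [0.668, 0.005])]
tub_rack lan [([173, 248], 0.69, [0.604, 0.255]), ([154, 323], 0.36, [0.671, 0.019])]
pad_tray box [([154, 326], 0.75, [0.673,
[... 1507 characters left out ...]
), ([222, 249], 0.37, [0.669, 0.013])]
shaker_in_rack lan [([155, 284], 0.71, [0.596, -0.345])]
tin box [([265, 352], 0.68, [0.414, 0.165])]
tin lan [([278, 349], 0.6, [0.424, 0.207]), ([207, 335], 0.38, [0.44, -0.054])]
{'time_s': 1.7, 'joint_positions': array([-1.168,  0.238, -0.013,  1.319,  0.   ,  1.571]), 'qvel': array([ 0.001,  0.   , -0.   ,  0.001,  0.002, -0.001]), 'joint_efforts': array([ -0.002, -53.857,  34.669,   0.003,  -0.   ,  -0.   ]), 'position': array([ 0.206, -0.483,  0.195]), 'orientation': array([ 0.98,  0.2 ,  0.  , -0.  ]), 'ft_force': array([ 0.01 , -0.529, -0.14 ]), 'ft_torque': array([-0.05 , -0.04 ,  0.024]), 'finger_force': 0.0, 'finger_gap': 1.0006378700801364}
```

```bash
python3 - <<'E'
import cv2
t=cv2.imread('pics/top0.png')[125:275,185:475]; cv2.imwrite('pics/t1.png',cv2.resize(t,(796,412),interpolation=cv2.INTER_CUBIC))
s=cv2.imread('pics/side0.png')[110:370,210:420]; cv2.imwrite('pics/s1.png',cv2.resize(s,(484,600),interpolation=cv2.INTER_CUBIC))
E
```

```text
(no output)
```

View pics/t1.png

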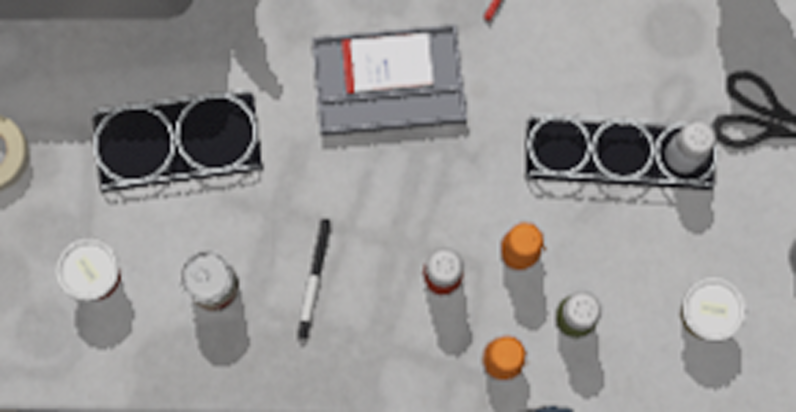

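View pics/s1.png

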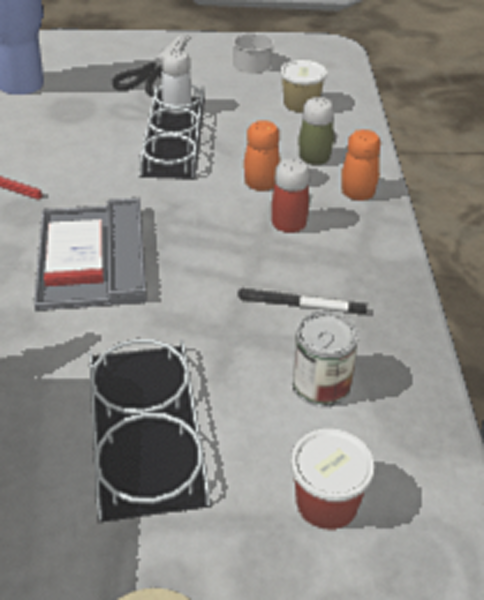

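The top crop shows red shaker_a at pixel (row 223, col 346), green shaker_b at (239, 396) and two orange look-alikes at (214, 375) and (255, 369). The tan tub is at (237, 445), the red tub at (223, 217) and the tin at (227, 261). The marker lies between the tin and the red shaker. By colour, only the red and dark green shakers fit the description, so the oranges stay. Next I fit the poses precisely and check them with an overlay.

```bash
cat > fit.py <<'E'
from h import *
from scipy.optimize import least_squares, minimize
np.set_printoptions(precision=4,suppress=True)
T,S=cv2.imread('pics/top0.png')[:,:,::-1],cv2.imread('pics/side0.png')[:,:,::-1]
IM={'top':T,'side':S}
def circ(x,y,z,r,n=40):
    a=np.linspace(0,2*np.pi,n,0); return np.c_[x+r*np.cos(a),y+r*np.sin(a),0*a+z]
def pix(n,P): return np.array([proj(n,p)[::-1] for p in P])
def hull(n,x,y,h,layers):   # silhouette mask, supersampled x8
    P=np.vstack([circ(x,y,z,r) for z,r in layers]); q=pix(n,P); 
    m=np.zeros((400,640),np.uint8); cv2.fillPoly(m,[np.round(cv2.convexHull(q.astype(np.float32))*16).astype(np.int32)],255,cv2.LINE_AA,4); return m/255.
def local(n,c,r,f):
    m=f(IM[n].astype(int)).astype(np.uint8); k=np.zeros_like(m); cv2.circle(k,(int(c[1]),int(c[0])),r,1,-1); return m*k
def world(pose,P):
    x,y,a=pose; c,s=np.cos(a),np.sin(a); P=np.array(P,float); return np.c_[x+c*P[:,0]-s*P[:,1],y+s*P[:,0]+c*P[:,1],P[:,2]]
def polym(n,P):
    m=np.zeros((400,640),np.uint8); cv2.fillPoly(m,[np.round(pix(n,P)*16).astype(np.int32)],255,cv2.LINE_AA,4); return m/255.
E
cat > f1.py <<'E'
from fit import *
import json
red=lambda i:(i[...,0]>i[...,1]+45)&(i[...,1]<i[...,0]*.45)
grn=lambda i:(i[...,1]>i[...,2]+15)&(i[...,1]>=i[...,0]-4)
out={}
# saturated body (side) + whole column; white lids
tan=lambda i:(i[...,0]>i[...,2]+35)
wht=lambda i:i.min(-1)>185
def cen(n,c,r,f):
    m=local(n,c,r,f); v,u=np.nonzero(m); return v.mean(),u.mean(),len(u)
def solve(ct,zt,cs,zs,g):
    # columns of both views, rows with low weight
    f=lambda p:[proj('top',[*p,zt])[1]-ct[1],proj('side',[*p,zs])[1]-cs[1]]
    s=least_squares(f,g); p=s.x
    print(p,'row resid',proj('top',[*p,zt])[0]-ct[0],proj('side',[*p,zs])[0]-cs[0],ct,cs); return p.tolist()
for k,g,body in (('shaker_a',(.44,-.046),red),('shaker_b',(.385,-.215),grn)):
    a=cen('top',proj('top',[*g,.083]),8,lambda i:(i.min(-1)>150)); b=cen('side',proj('side',[*g,.03]),16,body)
    print(k);out[k]=solve(a,.08,b,.034,g)
for k,g in (('tub_a',(.43,.322)),('tub_b',(.404,-.345))):
    a=cen('top',proj('top',[*g,.056]),15,wht); b=cen('side',proj('side',[*g,.056]),25 if k=='tub_a' else 13,wht)
    print(k);out[k]=solve(a,.0555,b,.0555,g)
g=(.425,.205);print('tin');a=cen('top',proj('top',[*g,.072]),12,lambda i:i.min(-1)>135);b=cen('side',proj('side',[*g,.072]),16,lambda i:i.min(-1)>120)
out['tin']=solve(a,.072,b,.072,g)
# racks: dark plate
def plate(g,hx,hy,cl):
    D={}
    for n in IM:
        m=polym(n,world(g,[(-hx*1.4,-hy*1.1,.01),(hx*1.4,-hy*1.1,.01),(hx*1.4,hy*1.1,.01),(-hx*1.4,hy*1.1,.01)]))>0
        D[n]=((IM[n].max(-1)<60)&m).astype(np.uint8)
        D[n]=cv2.morphologyEx(D[n],cv2.MORPH_CLOSE,np.ones((cl,cl)))
    P=[(-hx,-hy,.003),(hx,-hy,.003),(hx,hy,.003),(-hx,hy,.003)]
    f=lambda p:sum(np.abs(polym(n,world(p,P))-D[n]).sum() for n in D)
    s=minimize(f,g,method='Nelder-Mead',options=dict(initial_simplex=np.array([g,*(np.array(g)+np.diag([.01,.01,.1]))])))
    print(s.x,s.fun,f(g),[D[n].sum() for n in D]);return s.x.tolist()
out['shaker_rack']=plate((.59,-.256,.05),.036,.108,5)
out['tub_rack']=plate((.592,.255,-.1),.047,.094,5)
# tray corners by hand (outer lip top z .019)
c=np.array([(314,38),(457,27),(466,124),(322,134)])/2.745+[185,125]
L=[(.059,.085,.019),(.059,-.085,.019),(-.059,-.085,.019),(-.059,.085,.019)]
s=least_squares(lambda p:(pix('top',world(p,L))-c).ravel(),(.67,.015,0));print('tray',s.x,s.fun);out['pad_tray']=s.x.tolist()
e=[at('top',(125+v/2.745,185+u/2.745),.007)[:2] for u,v in((324,222),(304,337))]
e2=[at('side',(110+v/2.307,210+u/2.307),.007)[:2] for u,v in((240,294),(369,309))]
print('marker',e,e2,np.linalg.norm(e[0]-e[1]),np.linalg.norm(e2[0]-e2[1]))
a=np.add(e,e2)/2; d=a[0]-a[1];out['marker']=[*a.mean(0),float(np.arctan2(d[1],d[0]))]
print(out);json.dump(out,open('pose.json','w'))
# overlay
for n in IM:
    k=4 if n=='side' else 3; im=cv2.resize(IM[n][:,:,::-1],None,fx=k,fy=k,interpolation=cv2.INTER_CUBIC)
    def dr(P): cv2.polylines(im,[np.round((pix(n,P)+.5)*k-.5).astype(np.int32)],True,(255,255,0),1)
    for o,r,h in(('shaker_a',.023,.062),('shaker_b',.024,.062),('tub_a',.034,.056),('tub_b',.034,.056),('tin',.0285,.072)): dr(circ(*out[o],h,r));dr(circ(*out[o],0,r))
    for o,hx,hy,R,ys,zz in(('shaker_rack',.036,.108,.032,(-.072,0,.072),.026),('tub_rack',.047,.094,.043,(-.047,.047),.02)):
        dr(world(out[o],[(-hx,-hy,.003),(hx,-hy,.003),(hx,hy,.003),(-hx,hy,.003)]))
        for y in ys: dr(world(out[o],circ(0,y,zz,R)))
    dr(world(out['pad_tray'],L)); dr(world(out['pad_tray'],[(-.039+i*.016,j*.08,.019) for i,j in((-1,-1),(1,-1),(1,1),(-1,1))]))
    m=out['marker'];dr(world(m,[(i*.069,j*.006,.006) for i,j in((-1,-1),(1,-1),(1,1),(-1,1))]))
    if n=='top': im=im[135*k:270*k,195*k:460*k]
    else: im=im[110*k:370*k,210*k:420*k]; im=cv2.resize(im,(484,600),interpolation=cv2.INTER_AREA)
    cv2.imwrite(f'pics/ov_{n}.png',im)
E
python3 f1.py
```

```text
shaker_af1.py:10: RuntimeWarning: Mean of empty slice.
  m=local(n,c,r,f); v,u=np.nonzero(m); return v.mean(),u.mean(),len(u)
  ret = ret.dtype.type(ret / rcount)
Traceback (most recent call last):
  File "f1.py", line 18, in <module>
    print(k);out[k]=solve(a,.08,b,.034,g)
                    ~~~~~^^^^^^^^^^^^^^^^
  File "f1.py", line 14, in solve
    s=least_squares(f,g); p=s.x
ValueError: Residuals are not finite in the initial point.
```

```bash
python3 - <<'E'
from fit import *
for n,g,z in(('top',(.44,-.046),.083),('side',(.44,-.046),.03),('top',(.385,-.215),.083),('side',(.385,-.215),.03),('top',(.43,.322),.056),('side',(.404,-.345),.056),('top',(.425,.205),.072)):
    r,c=proj(n,[*g,z]);print(n,r,c,IM[n][int(r),int(c)-6:int(c)+7:3].tolist())
E
sed -i 's/red=lambda.*/red=lambda i:(i[...,0]>i[...,1]*1.6)\&(i[...,0]>70)\&(i[...,0]<200)/; s/^grn=.*/grn=lambda i:(i[...,1]>i[...,2]*1.25)\&(i[...,1]>=i[...,0]-4)/' f1.py; python3 f1.py
```

```text
top 222.0295943257241 342.8797327472301 [[168, 167, 166], [139, 117, 113], [193, 192, 191], [192, 191, 190], [196, 194, 194]]
side 200.12012630915072 335.78994170425574 [[131, 67, 58], [137, 72, 63], [132, 70, 61], [118, 66, 58], [109, 62, 55]]
top 242.21277571922576 400.46956751431463 [[156, 154, 154], [189, 187, 187], [162, 160, 161], [171, 171, 169], [179, 178, 178]]
side 167.95849057248387 350.1318507219065 [[105, 109, 79], [103, 106, 78], [91, 93, 70], [77, 79, 59], [176, 175, 174]]
top 223.50793005834203 219.7114675163963 [[212, 211, 207], [192, 194, 180], [214, 214, 194], [212, 211, 210], [212, 212, 211]]
side 140.82927635860375 341.4243930357505 [[223, 223, 220], [220, 220, 218], [196, 200, 178], [219, 219, 217], [219, 219, 217]]
top 225.37582204531253 257.88797054176837 [[145, 143, 143], [180, 180, 180], [186, 186, 187], [165, 165, 165], [189, 189, 188]]
shaker_a
[ 0.443  -0.0435] row resid 0.35940019051633953 -0.5343378866320734 (np.float64(220.7922077922078), np.float64(342.012987012987), 154) (np.float64(200.00393700787401), np.float64(334.81496062992125), 254)
shaker_b
[
[... 1152 characters left out ...]
, 0.0946])] [array([0.5006, 0.0801]), array([0.3644, 0.1019])] 0.13234627882553232 0.1378570957422311
{'shaker_a': [0.4430409990034518, -0.04347169215296592], 'shaker_b': [0.39634832276530085, -0.2169913612870786], 'tub_a': [0.4314453961062762, 0.3325848138089671], 'tub_b': [0.4037111748725227, -0.3512231477549814], 'tin': [0.42651520310505375, 0.20829700553156566], 'shaker_rack': [0.5899850612498976, -0.2636816685569905, -0.023834308248924088], 'tub_rack': [0.5909652922748907, 0.2505807245838478, 0.18173619150008447], 'pad_tray': [0.6657768827948126, 0.006911423904859494, 0.10561945076567508], 'marker': [np.float64(0.4334631515021786), np.float64(0.08842713333591891), -0.14594395952780612]}
```

View pics/ov_top.png

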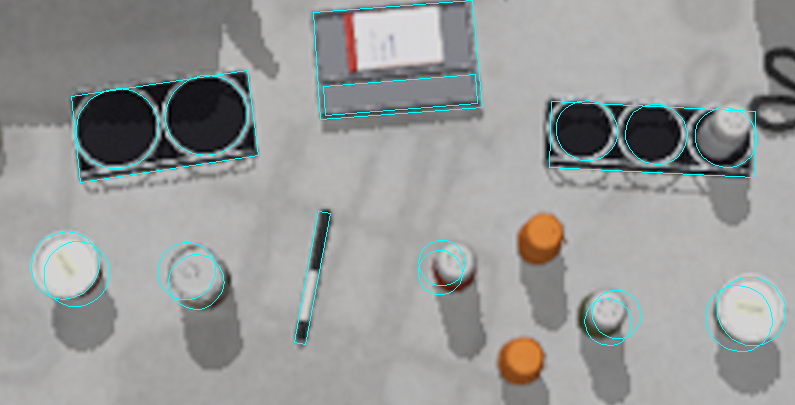

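View pics/ov_side.png

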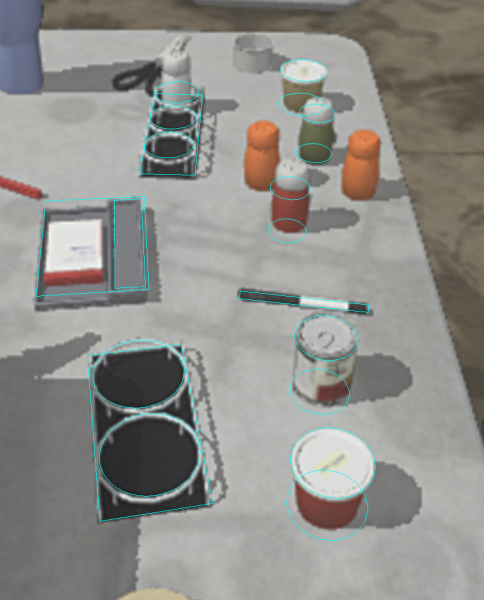

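```bash
python3 - <<'E'
from fit import *
import json
o=json.load(open('pose.json'))
for k,tc,zt,sc,zs in(('shaker_a',(222.1,346.5),.078,335.4,.034),('shaker_b',(239.2,396.8),.078,347.2,.034),('tin',(225.5,261),.072,351.2,.072),('or1',(214.5,375),.078,323.6,.034),('or2',(254.8,368.8),.078,366.6,.034)):
    f=lambda p:[proj('top',[*p,zt])[1]-tc[1],proj('side',[*p,zs])[1]-sc]
    p=least_squares(f,(.43,0)).x; print(k,p,'rowres',proj('top',[*p,zt])[0]-tc[0],at('top',tc,zt)); o[k]=p.tolist()
json.dump(o,open('pose.json','w'))
R=lambda k,y:world(o[k],[(0,y,0)])[0]
print(R('shaker_rack',-.072),R('shaker_rack',0),R('shaker_rack',.072),R('tub_rack',-.047),R('tub_rack',.047),R('pad_tray',0))
# reach test
from scipy.spatial.transform import Rotation as Ro
def q(yaw): return (Ro.from_euler('z',yaw)*Ro.from_euler('x',np.pi)).as_quat()
print(q(0),ctrl.state()['orientation'])
for k in o:
    for yaw in(-1.5,-.8,0,.8,1.5): 
        j=ctrl.inverse_kinematics([*o[k][:2],.05],q(yaw)); print(k,yaw,None if j is None else np.round(j,2))
E
```

```text
shaker_a [ 0.4406 -0.0568] rowres 0.08958688585232721 [ 0.4409 -0.0568  0.078 ]
shaker_b [ 0.3953 -0.205 ] rowres -0.3646111637551428 [ 0.3942 -0.205   0.078 ]Traceback (most recent call last):
  File "<stdin>", line 6, in <module>
    return func(*args, **kwargs)
    result = trf(vector_fun.fun, vector_fun.jac, x0, f0, J0, lb, ub, ftol, xtol,
                 gtol, max_nfev, x_scale, loss_function, tr_solver,
                 tr_options.copy(), verbose, callback=callback_wrapped)
    return trf_no_bounds(
        fun, jac, x0, f0, J0, ftol, xtol, gtol, max_nfev, x_scale,
        loss_function, tr_solver, tr_options, verbose, callback=callback)
    J = jac(x)
    self._update_jac()
    ~~~~~~~~~~~~~~~~^^
    self.J = self.jac_wrapped(xp_copy(self.x), f0=self.f)
             ~~~~~~~~~~~~~~~~^^^^^^^^^^^^^^^^^^^^^^^^^^^^
    J, dct = approx_derivative(
             ~~~~~~~~~~~~~~~~~^
        self.fun,
        ^^^^^^^^^
    ...<2 lines>...
        **self.finite_diff_options,
        ^^^^^^^^^^^^^^^^^^^^^^^^^^^
    )
    ^
    J, _nfev = _dense_difference(fun_wrapped, x0, f0, h,
               ~~~~~~~~~~~~~~~~~^^^^^^^^^^^^^^^^^^^^^^^^
                             use_one_sided, method,
                             ^^^^^^^^^^^^^^^^^^^^^^
                             mf)
                             ^^^
    df = [f_eval - f0 for f_eval in f_evals]
                                    ^^^^^^^
    f = np.atleast_1d(self.fun(x, *self.args, **self.kwargs))
                      ~~~~~~~~^^^^^^^^^^^^^^^^^^^^^^^^^^^^^^
    return np.atleast_1d(self.fun(x))
                         ~~~~~~~~^^^
    return self.f(x, *self.args, **self.kwargs)
           ~~~~~~^^^^^^^^^^^^^^^^^^^^^^^^^^^^^^
  File "<stdin>", line 5, in <lambda>
  File "h.py", line 14, in proj
    m=ctrl.camera_model(n);K=np.array(m['camera_matrix']);V=np.array(m['view'])
ValueError: time passes only in moves, steps and waits
```

```bash
python3 - <<'E'
s=open('h.py').read().replace("def snap","import functools\n@functools.cache\ndef cm(n): return ctrl.camera_model(n)\ndef snap",1)
s=s.replace("m=ctrl.camera_model(n);","m=cm(n);")
s+='''from scipy.spatial.transform import Rotation as Ro
def q(yaw): return (Ro.from_euler('z',yaw)*Ro.from_euler('x',np.pi)).as_quat()
'''
open('h.py','w').write(s)
E
python3 - <<'E'
from fit import *
import json
o=json.load(open('pose.json'))
for k,tc,zt,sc,zs in(('shaker_a',(222.1,346.5),.078,335.4,.034),('shaker_b',(239.2,396.8),.078,347.2,.034),('tin',(225.5,261),.072,351.2,.072),('or1',(214.5,375),.078,323.6,.034),('or2',(254.8,368.8),.078,366.6,.034)):
    f=lambda p:[proj('top',[*p,zt])[1]-tc[1],proj('side',[*p,zs])[1]-sc]
    p=least_squares(f,(.43,0)).x; print(k,p,'rowres',proj('top',[*p,zt])[0]-tc[0],at('top',tc,zt)[:2]); o[k]=p.tolist()
json.dump(o,open('pose.json','w'))
R=lambda k,y:world(o[k],[(0,y,0)])[0]
print(R('shaker_rack',-.072),R('shaker_rack',0),R('shaker_rack',.072),R('tub_rack',-.047),R('tub_rack',.047))
print(q(0),ctrl.state()['orientation'],ctrl.state()['time_s'])
for k in o:
    for yaw in(-1.57,-.8,0,.8,1.57): 
        j=ctrl.inverse_kinematics([*o[k][:2],.05],q(yaw)); print(k,yaw,None if j is None else np.round(j,2))
E
```

```text
shaker_a [ 0.4406 -0.0568] rowres 0.08958688585232721 [ 0.4409 -0.0568]
shaker_b [ 0.3953 -0.205 ] rowres -0.3646111637551428 [ 0.3942 -0.205 ]
tin [0.4248 0.1958] rowres 0.023915585124257177 [0.4249 0.1958]
or1 [ 0.4699 -0.1407] rowres -1.3313967245693732 [ 0.4659 -0.1407]
or2 [ 0.3463 -0.1235] rowres 0.03831563420203565 [ 0.3464 -0.1235]
[ 0.5883 -0.3357  0.    ] [ 0.59   -0.2637  0.    ] [ 0.5917 -0.1917  0.    ] [0.5995 0.2044 0.    ] [0.5825 0.2968 0.    ]
[1. 0. 0. 0.] [ 0.9798  0.2     0.     -0.    ] 1.7
shaker_a -1.57 [-0.13  0.2  -0.46  0.91  0.   -1.7 ]
shaker_a -0.8 [-0.13  0.2  -0.46  0.91  0.   -2.47]
shaker_a 0 [-0.13  0.2  -0.46  0.91  0.    3.01]
shaker_a 0.8 [-0.13  0.2  -0.46  0.91  0.    2.21]
shaker_a 1.57 [-0.13  0.2  -0.46  0.91  0.    1.44]
shaker_b -1.57 [-0.48  0.21 -0.45  0.91  0.   -2.05]
shaker_b -0.8 [-0.48  0.21 -0.45  0.91  0.   -2.82]
shaker_b 0 [-0.48  0.21 -0.45  0.91  0.    2.66]
shaker_b 0.8 [-0.48  0.21 -0.45  0.91  0.    1.86]
shaker_b 1.57 [-0.48  0.21 -0.45  0.91  0.    1.09]
tub_a -1.57 [ 0.66  0.36 -0.23  0.98  0.   -0.91]
tub_a -0.8 [ 0.66 
[... 1420 characters left out ...]
57 [ 0.2   0.2  -0.46  0.91  0.   -1.37]
marker -0.8 [ 0.2   0.2  -0.46  0.91  0.   -2.14]
marker 0 [ 0.2   0.2  -0.46  0.91  0.   -2.94]
marker 0.8 [ 0.2   0.2  -0.46  0.91  0.    2.54]
marker 1.57 [ 0.2   0.2  -0.46  0.91  0.    1.77]
or1 -1.57 [-0.29  0.28 -0.36  0.94  0.   -1.86]
or1 -0.8 [-0.29  0.28 -0.36  0.94  0.   -2.63]
or1 0 [-0.29  0.28 -0.36  0.94  0.    2.85]
or1 0.8 [-0.29  0.28 -0.36  0.94  0.    2.05]
or1 1.57 [-0.29  0.28 -0.36  0.94  0.    1.28]
or2 -1.57 [-0.34  0.08 -0.61  0.88  0.   -1.91]
or2 -0.8 [-0.34  0.08 -0.61  0.88  0.   -2.68]
or2 0 [-0.34  0.08 -0.61  0.88  0.    2.8 ]
or2 0.8 [-0.34  0.08 -0.61  0.88  0.    2.  ]
or2 1.57 [-0.34  0.08 -0.61  0.88  0.    1.23]
```

```bash
cat > job.py <<'E'
from fit import *
import json
o=json.load(open('pose.json'))
def st(l):
    s=ctrl.state(); print(l,'t%.1f'%s['time_s'],s['position'],'gap %.1fmm'%(85*s['finger_gap']),'ff %.0f'%s['finger_force'],s['ft_force'].round(1))
    return s
def pick(xy,z,yaw,f=40,up=.2):
    ctrl.let_go(); ctrl.move_pose([*xy,max(z+.1,.12)],q(yaw)); ctrl.move_linear([*xy,z],feed=.12)
    ctrl.clamp(f); st('clamped'); ctrl.move_linear([*xy,up],feed=.2); return st('lifted')
def place(xy,z,yaw,up=.2):
    ctrl.move_pose([*xy,up],q(yaw)); ctrl.move_linear([*xy,z+.05],feed=.2); ctrl.move_linear([*xy,z],feed=.05); ctrl.dwell(.2); st('at')
    ctrl.let_go(); ctrl.move_linear([*xy,up],feed=.2); st('released')
def slot(k,x,y): return world(o[k],[(x,y,0)])[0][:2], o[k][2]+np.pi/2
E
python3 - <<'E'
from job import *
pick(o['shaker_b'],.028,1.57)
xy,yaw=slot('shaker_rack',0,0); place(xy,.032,yaw)
snap('top','a_top.png');
i=snap('side'); cv2.imwrite('pics/a.png',np.vstack([cv2.resize(cv2.imread('pics/a_top.png')[140:270,330:470],(560,300+0)),cv2.resize(i[120:210,240:400,::-1],(560,300))]))
E
```

```text
clamped t4.7 [ 0.3957 -0.2052  0.0285] gap 38.3mm ff 39 [-0.5  0.1  5.4]
lifted t5.7 [ 0.3947 -0.2047  0.199 ] gap 38.2mm ff 40 [ 0.9  0.3 -1.3]
at t8.6 [ 0.5901 -0.2638  0.0322] gap 38.5mm ff 40 [ 0.   0.3 -1.2]
released t10.1 [ 0.5895 -0.2635  0.1988] gap 85.2mm ff 0 [-1.2  0.8 -0.2]
```

View pics/a.png

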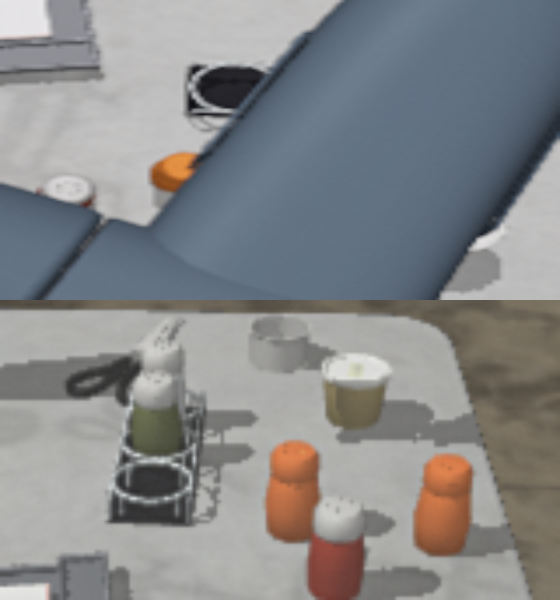

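Dark green shaker_b stands in the middle ring, at about (417, 155) in the lower view. The neighbours haven't moved. Next are shaker_a and both tubs.

```bash
python3 - <<'E'
from job import *
pick(o['shaker_a'],.026,1.57)
xy,yaw=slot('shaker_rack',0,.072); place(xy,.030,yaw)
pick(o['tub_b'],.031,1.57)
xy,yaw=slot('tub_rack',0,-.047); place(xy,.035,yaw)
i=snap('side'); cv2.imwrite('pics/b.png',cv2.resize(i[110:370,210:420,::-1],(484,600)))
E
```

```text
clamped t12.9 [ 0.441  -0.0569  0.0266] gap 38.5mm ff 40 [-1.3  0.9  5.7]
lifted t14.0 [ 0.44   -0.0567  0.199 ] gap 38.3mm ff 40 [ 1.  -0.3 -2.1]
at t16.9 [ 0.5919 -0.1918  0.0302] gap 38.5mm ff 40 [-0.4 -0.1 -1.9]
released t18.4 [ 0.5912 -0.1916  0.1989] gap 84.9mm ff 0 [ 0.6  0.7 -0.1]
clamped t21.4 [ 0.4037 -0.3512  0.031 ] gap -0.0mm ff 0 [-0.8  0.3  0.4]
lifted t22.4 [ 0.4033 -0.3508  0.199 ] gap -0.3mm ff 0 [ 0.5  0.3 -0.3]
at t26.6 [0.5996 0.2044 0.0353] gap 0.2mm ff 0 [0.3 0.2 0. ]
released t28.3 [0.599  0.2042 0.1989] gap 84.8mm ff 0 [-1.5 -0.2 -0.6]
```

View pics/b.png

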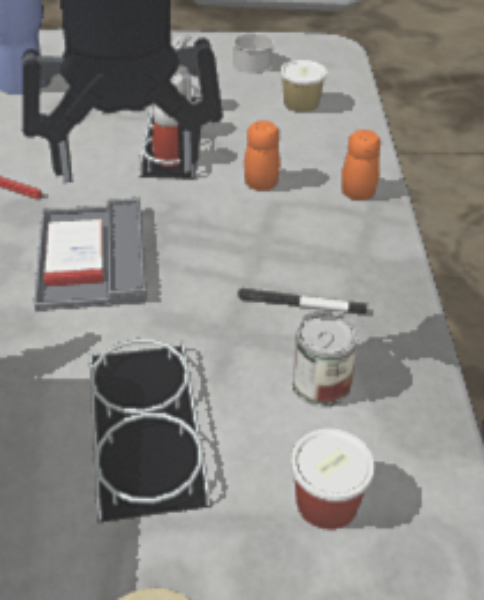

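Both shakers are racked, but the tub grasp closed above the lid. The tan tub is still at (303, 85) in the crop. I'll check its position, then retry lower.

```bash
python3 - <<'E'
from job import *
i=snap('side'); 
for im in (S,i):
    IM['side']=im; m=local('side',proj('side',[*o['tub_b'],.056]),13,lambda i:i.min(-1)>185); v,u=np.nonzero(m); print(v.mean(),u.mean(),len(u))
s=pick(o['tub_b'],.012,1.57,f=50)
if s['finger_gap']>.5:
    xy,yaw=slot('tub_rack',0,-.047); place(xy,.016,yaw)
i=snap('side'); cv2.imwrite('pics/c.png',cv2.resize(i[110:370,210:420,::-1],(484,600)))
E
```

```text
140.45833333333334 341.3611111111111 144
140.42384105960264 341.41059602649005 151
clamped t32.3 [ 0.4064 -0.355   0.0184] gap 44.3mm ff 49 [-11.7   1.4  55.2]
lifted t33.4 [ 0.4033 -0.3509  0.1989] gap 0.1mm ff 0 [-0.4 -1.1 -0.6]
```

View pics/c.png

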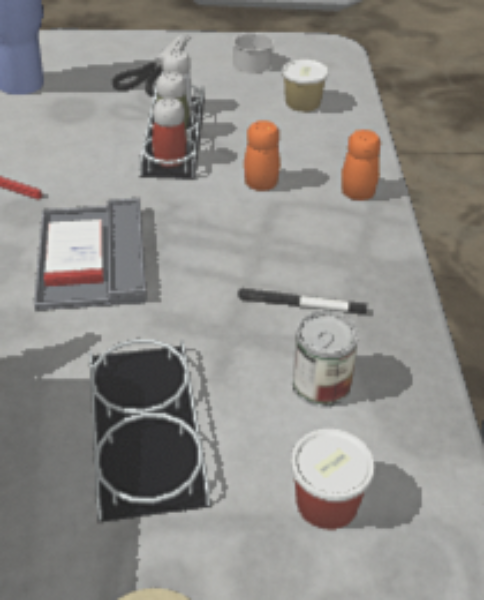

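```bash
python3 - <<'E'
from fit import *
d=ray('side',(188,266));
for y in(.2042,):
    o_,dd=d; t=(y-o_[1])/dd[1]; print(o_+t*dd)
print(proj('side',[.599,.2042,.199]),proj('side',[.559,.2042,.212]),proj('side',[.639,.2042,.212]))
from rig import ctrl
s=ctrl.state();print(s['position'],s['orientation'],s['joint_positions'],s['ft_force'])
E
python3 - <<'E'
import sys;sys.path.insert(0,'.')
from h import *
i=snap('side');r,c=map(int,proj('side',ctrl.state()['position']))
print(r,c)
cv2.circle(i,(c,r),1,(255,0,0),-1)
cv2.imwrite('pics/d.png',cv2.resize(i[max(0,r-80):r+70,c-100:c+100,::-1],(800,600)))
E
```

```text
[0.5963 0.2042 0.2391]
[205.4398 265.6537] [200.1458 286.6409] [199.679  243.8861]
[ 0.4032 -0.3508  0.1987] [ 0.7074  0.7068 -0.0001 -0.001 ] [-0.716   0.2549  0.0193  1.3372  0.      0.8556] [0.0893 0.4308 0.9552]
98 344
```

View pics/d.png

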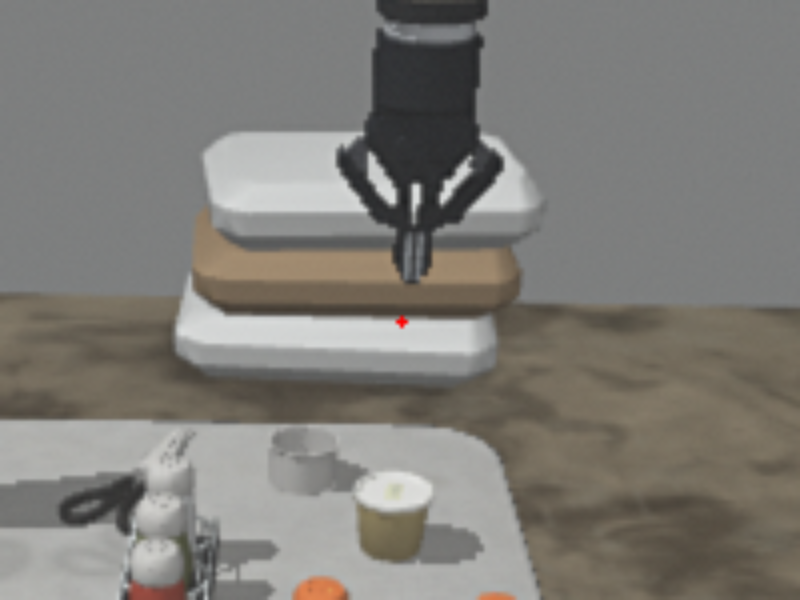

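The shut tips sit about 30 mm above the reported TCP, with the red dot marking where the TCP should be. I'll measure the offset by touching the bare table gently with the fingers shut, and check the xy by camera.

```bash
python3 - <<'E'
from job import *
ctrl.clamp(20)
ctrl.move_pose([.50,-.04,.12],q(1.57)); ctrl.move_linear([.5,-.04,.03],feed=.15); ctrl.dwell(.2)
f0=ctrl.state()['ft_force'][2]; z=.03
while z>-.045:
    z-=.003
    ctrl.move_linear([.5,-.04,z],feed=.03); f=ctrl.state()['ft_force'][2]-f0
    if f>3: break
s=st('touch'); print(z,f)
i=snap('side');j=snap('top')
t=[]
for n,im in(('side',i),('top',j)):
    r,c=proj(n,[.5,-.04,0]); print(n,r,c); r,c=int(r),int(c); im=im[r-35:r+25,c-40:c+40]; t.append(cv2.resize(im[:,:,::-1],(400,300)))
cv2.imwrite('pics/e.png',np.hstack(t))
ctrl.move_linear([.5,-.04,.1],feed=.2)
E
```

```text
touch t41.7 [ 0.5002 -0.04   -0.0366] gap 0.0mm ff 18 [-10.    1.1  36. ]
-0.039 35.704937870166866
side 209.96359392307394 313.504468391956
top 207.29861267754933 340.5649629062423
```

View pics/e.png

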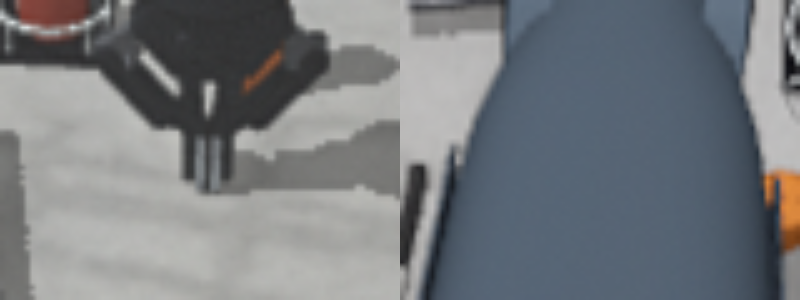

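The tips touch the table at reported z ≈ -0.0365, so tool z is offset by about 36 mm and xy agrees within 3 mm. I'll apply that offset, relocate tub_b and retry.

```bash
python3 - <<'E'
from job import *
def lid(im,xy):
    IM['side']=im; m=local('side',proj('side',[*xy,.056]),14,lambda i:i.min(-1)>185); v,u=np.nonzero(m); return at('side',(v.mean(),u.mean()),.0555)[:2]
d=lid(snap('side'),o['tub_b'])-lid(S,o['tub_b']); print('shift',d)
o['tub_b']=[o['tub_b'][0]+d[0],o['tub_b'][1]+d[1]]; json.dump(o,open('pose.json','w'))
s=pick(o['tub_b'],-.016,1.57,f=50)
if s['finger_gap']>.5:
    xy,yaw=slot('tub_rack',0,-.047); place(xy,-.012,yaw)
    s=pick(o['tub_a'],-.016,1.57,f=50)
    if s['finger_gap']>.5:
        xy,yaw=slot('tub_rack',0,.047); place(xy,-.012,yaw)
i=snap('side'); cv2.imwrite('pics/f.png',cv2.resize(i[110:370,210:420,::-1],(484,600)))
E
```

```text
shift [-0.0148  0.0005]
clamped t46.4 [ 0.4171 -0.3608  0.0001] gap 79.6mm ff 51 [46.5 17.2 95.6]
lifted t47.6 [ 0.3886 -0.3502  0.1986] gap -0.2mm ff 0 [-0.4 -0.6  0. ]
```

View pics/f.png

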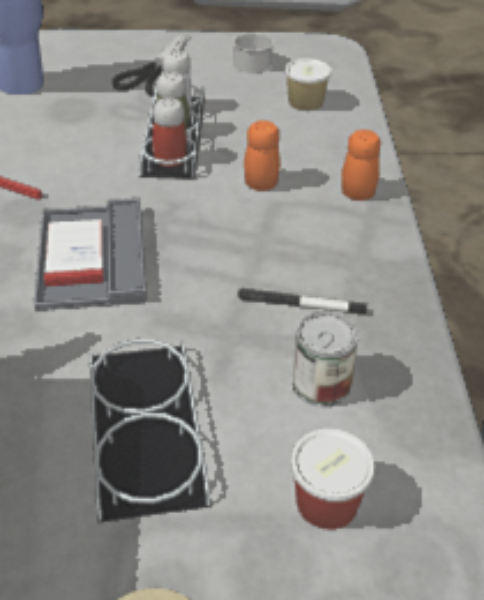

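That shift estimate was wrong, and a finger landed on the lid. The tan tub is still upright at crop (307, 85). I'm adding a force-guarded descent, doing tub_a first, then re-measuring tub_b from the top with the arm clear.

```bash
cat >> job.py <<'E'
def gpick(xy,z,yaw,f=50,up=.2,z0=.02,hold=.5):
    ctrl.let_go(); ctrl.move_pose([*xy,z+.12],q(yaw)); ctrl.move_linear([*xy,z0],feed=.15); ctrl.dwell(.15)
    f0=ctrl.state()['ft_force'][2]
    for h in np.arange(z0,z,-.004)[1:].tolist()+[z]:
        ctrl.move_linear([*xy,h],feed=.06)
        if ctrl.state()['ft_force'][2]-f0>6: st('BLOCKED'); ctrl.move_linear([*xy,.1]); return False
    ctrl.clamp(f); s=st('clamped')
    ctrl.move_linear([*xy,z+.01],feed=.05); ctrl.move_linear([*xy,up],feed=.2); s=st('lifted'); return s['finger_gap']>hold
E
python3 - <<'E'
from job import *
if gpick(o['tub_a'],-.016,1.57):
    xy,yaw=slot('tub_rack',0,.047); place(xy,-.012,yaw)
i=snap('side');j=snap('top','g_top.png'); cv2.imwrite('pics/g_side.png',i[:,:,::-1])
cv2.imwrite('pics/g.png',np.hstack([cv2.resize(i[110:370,210:420,::-1],(404,500)),cv2.resize(j[200:280,400:463,::-1],(394,500),interpolation=cv2.INTER_CUBIC)]))
print(at('side',(140.2,343.3),.0555))
E
```

```text
clamped t54.4 [ 0.4316  0.3327 -0.0154] gap 65.4mm ff 54 [-1.2 -1.8  5.8]
lifted t55.9 [0.4309 0.3322 0.1989] gap 65.7mm ff 56 [-0.3  0.3 -2. ]
at t58.9 [ 0.5826  0.2969 -0.0118] gap 65.1mm ff 56 [ 0.6  0.5 -1.4]
released t60.4 [0.582  0.2966 0.1989] gap 84.8mm ff 0 [-0.3  0.3 -1.2]
[ 0.3972 -0.3507  0.0555]
```

View pics/g.png

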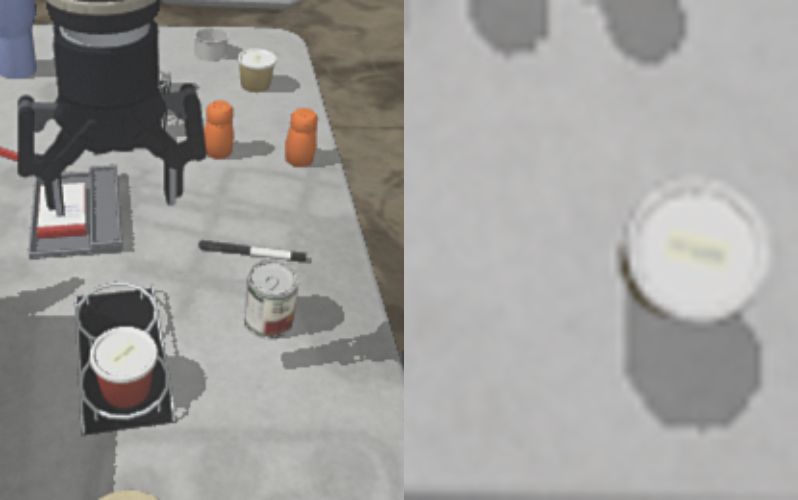

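The red tub sits in the +y ring. The tan lid is at top (row 239.4, col 446.6). Grasping it there.

```bash
python3 - <<'E'
from job import *
p=at('top',(239.4,446.6),.0555)[:2]; p2=at('side',(140.2,343.3),.0555)[:2]; xy0=np.array([(p[0]+p2[0])/2,p[1]]); print(p,p2,xy0)
if np.linalg.norm(p-p2)<.012 and gpick(xy0,-.016,1.57):
    xy,yaw=slot('tub_rack',0,-.047); place(xy,-.012,yaw)
    m=o['marker']
    if gpick(m[:2],-.030,m[2]+np.pi,f=30,hold=.05):
        xy,yaw=slot('pad_tray',-.039,0); place(xy,-.0145,yaw)
        ctrl.set_joints([-1.168,.238,-.013,1.319,0,1.571])
i=snap('side','h_side.png');j=snap('top','h_top.png')
cv2.imwrite('pics/h.png',np.hstack([cv2.resize(i[110:370,210:420,::-1],(404,500)),cv2.resize(j[130:265,200:300,::-1],(370,500),interpolation=cv2.INTER_CUBIC)]))
st('end')
E
```

```text
[ 0.4006 -0.3559] [ 0.3972 -0.3507] [ 0.3989 -0.3559]
clamped t66.6 [ 0.3989 -0.356  -0.0154] gap 65.7mm ff 54 [-1.8  1.8  5.8]
lifted t68.2 [ 0.3985 -0.3555  0.1989] gap 65.4mm ff 56 [-0.8 -0.1 -2.2]
at t72.6 [ 0.5996  0.2044 -0.0118] gap 65.7mm ff 56 [-0.7  0.1 -1. ]
released t74.1 [0.599  0.2042 0.1989] gap 84.9mm ff 0 [0.3 0.1 0. ]
clamped t80.3 [ 0.4335  0.0884 -0.0299] gap 11.0mm ff 30 [-0.4 -0.   3.3]
lifted t81.9 [0.4329 0.0883 0.1991] gap 10.9mm ff 30 [ 0.1 -0.4  0.1]
at t85.2 [ 0.6272  0.0028 -0.0142] gap 11.2mm ff 30 [ 0.2 -0.2 -0.7]
released t87.2 [0.6264 0.0028 0.1989] gap 84.9mm ff 0 [ 0.4 -0.8 -0.4]
end t89.6 [ 0.2066 -0.4831  0.1951] gap 84.8mm ff 0 [-0.6 -0.  -0.1]
```

View pics/h.png

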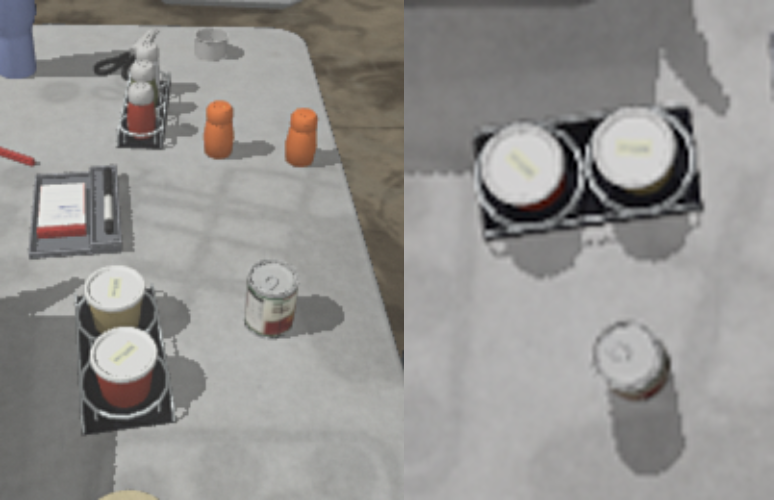

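Everything is in its holder. I'll check centring with an overlay of the ideal poses.

```bash
python3 - <<'E'
from job import *
j=cv2.imread('pics/h_top.png');k=8;big=cv2.resize(j,None,fx=k,fy=k,interpolation=cv2.INTER_CUBIC)
def dr(P): cv2.polylines(big,[np.round((pix('top',P)+.5)*k).astype(np.int32)],True,(255,255,0),1)
for y in(-.047,.047): dr(world(o['tub_rack'],circ(0,y,.059,.034)))
for y in(-.072,0,.072): dr(world(o['shaker_rack'],circ(0,y,.077,.020)));dr(world(o['shaker_rack'],circ(0,y,.026,.032)))
dr(world(o['pad_tray'],[(-.039+i*.006,j*.069,.026) for i,j in((-1,-1),(1,-1),(1,1),(-1,1))]))
c=lambda r0,r1,c0,c1:cv2.resize(big[r0*k:r1*k,c0*k:c1*k],(400,int(400*(r1-r0)/(c1-c0))),interpolation=cv2.INTER_AREA)
a,b,d=c(145,200,208,278),c(155,205,375,455),c(130,180,290,365)
w=np.zeros((600,800,3),np.uint8)
w[:a.shape[0],:400]=a;w[:b.shape[0],400:]=b;h=min(d.shape[0],600-a.shape[0]);w[a.shape[0]:a.shape[0]+h,:400]=d[:h]
cv2.imwrite('pics/i.png',w)
E
```

```text
(no output)
```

View pics/i.png

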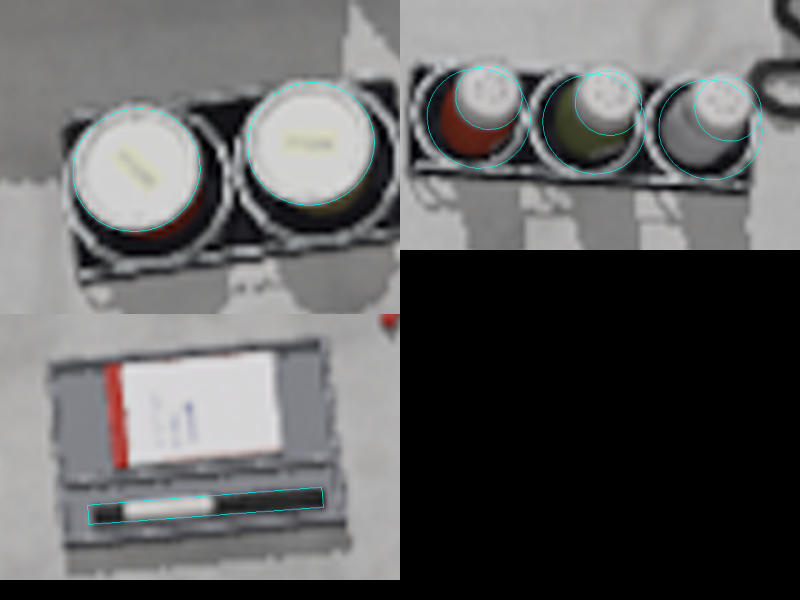

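The tub lids, shaker caps and marker match the ideal outlines within about 2 mm, so I'm handing in.

```bash
python3 -c "
from rig import ctrl
print(ctrl.hand_in())"
```

```text
the job is handed in; nothing more can be done
None
```

I handed the job in at about 90 s: both shakers, both tubs and the marker are in their holders, within about 2 mm of centre by camera, and the racked shaker and tin look unmoved. `hand_in()` gave no verdict, and one missed tub grasp pushed the wrist force to at least 97 N (limit 120 N) with one finger on the lid.

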